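# Unlatch and open the cutting-disc box

## Robot

A 6-joint arm with a two-finger parallel gripper is mounted at the origin on the work surface. World frame = base frame: x ahead of the robot, y to its left, z up, the work surface at z = 0. Lengths are in mm, angles in rad, forces in N, time in s.
With the tool pointing down it reaches from about 300 to 1000 mm from the base axis. Payload 5.1 kg.
Tool frame: the origin (TCP) lies between the finger pads; the fingertips stand 22 mm ahead of it and the grasp point (between the pads) lies 3 mm ahead of it; z points along the fingers, y is the line along which they close (so a half turn about z gives the same grasp; the last joint's range is limited). The gripper opens to 95 mm and grips with 3 to 60 N. Pads are 20 mm wide; open, the fingers measure 119 mm over their backs; the gripper's body (75 mm by 180 mm) begins 59 mm behind the grasp point.
Start: joints at [-0.083, 0.124, 1.65, -0, 1.367, -0.083], TCP at [649.988, -0.028, 236.656] pointing down, gripper open.
Joint ranges: [-2.61, 2.61], [-1.02, 2.33], [0.03, 2.71], [-1.35, 4.49], [0.32, 2.68], [-2.91, 2.91]. Speed limits (rad/s): [2.57, 2.57, 3.14, 3.14, 3.14, 3.14].

## Interface

Orientations are given as a unit quaternion [w, x, y, z].
In Python, from plant import state, eyes, ctrl gives the robot as it stands.
- The arm moves only by the tool arm_command, never from a script. Its argument "steps" is one flat list of numbers, 5 for each row, row after row: the shift along the tool's x, y, z in mm, then the turn about the tool's z in rad, then the finger opening in mm, from 0 to 95.1. A call has 1 to 20 rows; each row is the pose to reach, as a shift and turn from the pose commanded when the call began, along the tool's axes at that moment; what a row does not reach only later rows make up. A row lasts 1/8 s, in which the tool goes at most 62.5 mm and 10.7 degrees, less where a joint would pass 70% of its speed; a pose out of reach is approached as far as the arm can. A call with a gripper value outside its range is refused whole. The fingers move at their own pace and stop on an object; "newtons" is the grip in N (left out, the last holds). Time passes only in rows, so rows that repeat a pose let the fingers close. It gives the time, the measured TCP pose, the force, the opening and the grip force at its end, in the units of the state.
- state(): the state, without advancing time (a new reading comes with each control period).
- eyes.snapshot(name): name is "scene" or "side" or "wrist"; returns a dict with "image" (384x512x3 uint8, blue, green, red), "fx", "fy", "cx", "cy" (pixels), "origin" and "orientation" of the camera in the world. Camera axes: x right, y down, z forward; pixel columns grow to the right and rows downward; lengths in mm; the calibration is good to about 2 mm. The wrist camera is an equidistant fisheye: a pixel r from the principal point sees the ray r / f radians off the axis. A picture is of the moment at which its call begins. There is no depth.
- ctrl.finish_job(): hands the job in; it is judged then, once.
Trained networks look in a picture, given as the dict that the camera call returned (one of the last four; its "shot" number tells which), for a name from the list of things; names that differ only in an ending like _2 or _b are one class to them, and where a whole thing is asked for, a point or a joint stands for the part that bears it (a point fixed in the world has none). Each returns a list of dicts, best first, with "confidence" (0 to 1); they miss things now and then, are a little off and sometimes report something else, mostly with a low value. They report only what shows in the picture. A call takes as long as a camera call.
- eyes.boxes_of(query, picture): "point" ([column, row] in pixels, amid what is visible of it).
The state is a dict: "time_s": time; "q": joint angles; "qd": joint speeds; "joint_torque": joint torques, N m; "eef_pos": TCP position; "tcp_rot": TCP orientation; "wrist_force": force on the tool from outside, world axes, zero at the start; "ft_torque": the same for the moment, N m; "grip_width": finger opening in mm; "gripper_force": force on a finger pad.
Only numpy, scipy, OpenCV 4.12 (cv2) and the standard library are available. Lean on these libraries where they do the work, as an engineer would, in place of code of your own. Each camera call takes 0.05 s, during which the arm holds its last target. There are 200 camera calls.

## Task

Get the slope-fronted steel box ready so that the cutting discs in it can be taken out: swing its latch lever aside until it is clear of the lid, then raise the lid by its handle as far as it goes and leave it standing open, with the lever still aside. Leave the things lying around the box where they are.

Things in the scene. Friction and masses are not known exactly. Their poses are not given: they have to be found in the camera images.
- disc_box: Green steel box fixed to the bench, 280 mm wide (y), 215 deep (x), 183 high at the back. Origin: middle of its front lower edge, at bench height; x points from its front (robot side) to its back, y to its left, z up. Front wall 60 mm high; from its top edge the top slopes up backwards at 35 degrees: a fixed apron 60 mm long, then in the same plane the lid, 151 mm long, hinged at its upper edge.
- grille: Fixed open shelf over the latch side of the box; same origin and axes as the box. Three 12 mm bars along y (-250 to -30 mm) at x 30, 90, 150, z 330 mm, joined at y -250 by a tube along x, on a 25 mm post at x 150, y -250. No room for an upright gripper at the latch: a tool leaning back 35 to 40 degrees towards the box's front passes below. The lid clears it; nothing is above the handle.
- latch (a joint): Latch lever, rad: 0 = pointing straight up the slope across the lid's lower edge, growing as it swings in the plane of the slope to the box's right (-y); stop at 1.75. It physically bars the lid until about 1.3 rad. It stays where it is left; about 1 N at the knob moves it (0.08 N m of friction).
- latch_pivot (a point): Pivot of the latch lever, on the apron's surface, 30 mm up the slope from the box's front top edge, 70 mm right of the middle (box y -70 mm). Its axis is square to the slope.
- latch_knob (a point): Upper middle of the knob of the latch lever, on its axis, 75 mm from the pivot and 30 mm out from the slope. The knob is a plain steel cylinder 16 mm in diameter, square to the slope, from 8 to 38 mm out from it, on the end of the flat steel lever arm (18 mm wide, its faces 3 and 8 mm out from the slope).
- lid (a joint): Lid, rad: 0 = shut (lying in the 35 degree slope), growing as its lower edge rises; stop at 1.3 (then it leans 40 degrees above level). A stiff hinge: it stays where it is left, and takes 4 to 8 N at the handle to lift. Mass about 0.35 kg.
- lid_hinge (a point): Middle of the lid's hinge line, along its upper edge, parallel to the box's y; on the slope's surface, 214 mm up the slope from the front top edge.
- lid_handle (a point): Middle of the lid's handle bar: a round steel bar 10 mm in diameter, 86 mm long, parallel to box y, with its axis 35 mm out from the lid's face, between two legs of the same bar. It sits on the left (box y 27 to 113 mm, middle 70 mm), 28 mm up from the lid's lower edge, so 123 mm down the slope from the hinge.
- hammer: Loose hammer lying to the left of the box, about 0.3 m long, a bystander. Origin under its middle; it lies along its own x.
- spare_disc: Loose spare grinding disc, 115 mm diameter, 6 mm thick, flat on the bench in front of the box, a bystander. Origin under its centre.
- pipe_offcut: Loose upright steel pipe offcut, 48 mm diameter, 50 mm high, in front and to the right of the box, a bystander. Origin under its centre.
- oil_tin: Loose oil tin standing to the right of the box, 60 mm diameter, 110 mm high, a bystander. Origin under its centre.

How it is judged (in metres and radians):
On the way, in this order (a step that is already met when the one before it is completed fails the run):
1. the latch lever is swung clear of the lid while the lid is still shut (value of joint latch above 1.3 rad and value of joint lid below 0.1 rad), for 0.2 s.
2. the lid is raised (value of joint lid above 1.1 rad), for 0.2 s.
At the end, for the whole second after the job is handed in: The lid stands still and open by more than 1.1 rad of its 1.3 rad, the latch lever is still swung aside by more than 1.25 rad, and no bystander has been moved by more than 30 mm at any time (value of joint lid above 1.1 rad and value of joint latch above 1.25 rad and velocity of joint lid between -0.05 and 0.05 rad/s); the robot touches nothing.
It fails at once if the hammer is moved by more than 30 mm (distance of hammer from where it was at the start of the episode above 0.03 m).
It fails at once if the spare disc is moved by more than 30 mm (distance of spare_disc from where it was at the start of the episode above 0.03 m).
It fails at once if the pipe offcut is moved by more than 30 mm (distance of pipe_offcut from where it was at the start of the episode above 0.03 m).
It fails at once if the oil tin is moved by more than 30 mm (distance of oil_tin from where it was at the start of the episode above 0.03 m).
It also fails if it takes over 54 s, if anything falls off the work surface, if the arm or the gripper's body presses on something with over 40 N, if the wrist force passes 120 N, or if a joint passes its speed limit or range.

## Working session

There is one attempt and no reset: what is moved stays moved. The work goes in short steps, Python scripts to look and compute and a tool call to move; the robot and the scene stay as the last step left them, time stands still between calls to the robot, and variables do not carry over. Pictures are saved under pics/ and viewed, at most 10 in all, crops included, and the job is handed in when it is done.

Besides the shell and the picture viewer there is one more tool, called after "Request:" by a JSON object that holds its "fn" and its "kwargs". arm_command: Moves the arm, as the interface text tells. Its arguments: {"type":"object","properties":{"steps":{"type":"array"},"newtons":{"type":"number"}},"required":["steps"]}

```bash
mkdir -p pics; ls
python3 - <<'E'
from plant import state, eyes, ctrl
import cv2,numpy as np
s=state();print({k:s[k] for k in("time_s","eef_pos","tcp_rot","q")})
ims=[]
for n in("scene","side"):
    p=eyes.snapshot(n);cv2.imwrite(f"pics/{n}0.png",p["image"])
    print(n,{k:p[k] for k in p if k!="image"})
    for t in("latch_knob","lid_handle","latch_pivot","lid_hinge","disc_box","grille","oil_tin","hammer","spare_disc","pipe_offcut"):
        print(t,[(np.round(d["point"],1).tolist(),round(d["confidence"],2)) for d in eyes.boxes_of(t,p)[:2]])
E
```

```text
pics
{'time_s': 0.0, 'eef_pos': array([6.49397670e+02, 1.57736121e-02, 2.35402726e+02]), 'tcp_rot': array([-8.01744613e-04,  7.07124416e-01,  7.07088375e-01, -6.68415584e-04]), 'q': array([-8.26145818e-02,  1.24490129e-01,  1.65166383e+00,  1.67401205e-05,
        1.36752628e+00, -8.25670086e-02])}
scene {'fx': 375.49797319549737, 'fy': 375.49797319549737, 'cx': 251.8057175027807, 'cy': 192.03335400006273, 'origin': array([1240.66262921,    7.0362511 ,  669.82022563]), 'orientation': array([-0.31114765,  0.63500313,  0.63591898, -0.30913626]), 'shot': 1}
latch_knob [([203.5, 191.8], 0.54)]
lid_handle [([262.2, 200.1], 0.56)]
latch_pivot [([111.7, 213.9], 0.59), ([204.8, 195.6], 0.43)]
lid_hinge [([256.6, 202.6], 0.85), ([131.8, 140.0], 0.29)]
disc_box [([210.6, 223.4], 0.86)]
grille [([131.4, 137.2], 0.81), ([259.6, 201.4], 0.47)]
oil_tin [([110.1, 214.0], 0.65)]
hammer [([357.0, 255.5], 0.84)]
spare_disc [([272.4, 186.5], 0.81)]
pipe_offcut [([154.5, 193.0], 0.9)]
side {'fx': 408.5871885476863, 'fy': 408.5871885476863, 'cx': 251.31088829118423, 'cy': 188.22685169789835, 'origin': array([ 145.95804824, -515.89096636,  753.79232833]), 'orientation': array([-0.37075928,  0.86785351, -0.30480598,  0.12830107]), 'shot': 2}
latch_knob [([273.5, 222.3], 0.57)]
lid_handle [([268.9, 184.6], 0.88)]
latch_pivot [([271.8, 225.0], 0.78)]
lid_hinge [([268.5, 178.7], 0.8), ([358.4, 180.1], 0.45)]
disc_box [([289.3, 199.0], 0.96), ([269.2, 183.2], 0.21)]
grille [([276.1, 222.6], 0.72), ([361.9, 179.0], 0.59)]
oil_tin [([351.4, 319.6], 0.66)]
hammer [([271.3, 225.2], 0.72), ([187.6, 167.0], 0.59)]
spare_disc [([172.7, 250.7], 0.64)]
pipe_offcut [([273.9, 328.3], 0.57)]
```

Run:
```python
import cv2
for n in("scene","side"):
    im=cv2.imread(f"pics/{n}0.png");cv2.imwrite(f"pics/{n}0b.png",cv2.resize(im,(800,600),interpolation=cv2.INTER_CUBIC))
```

```text
(no output)
```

View pics/scene0b.png

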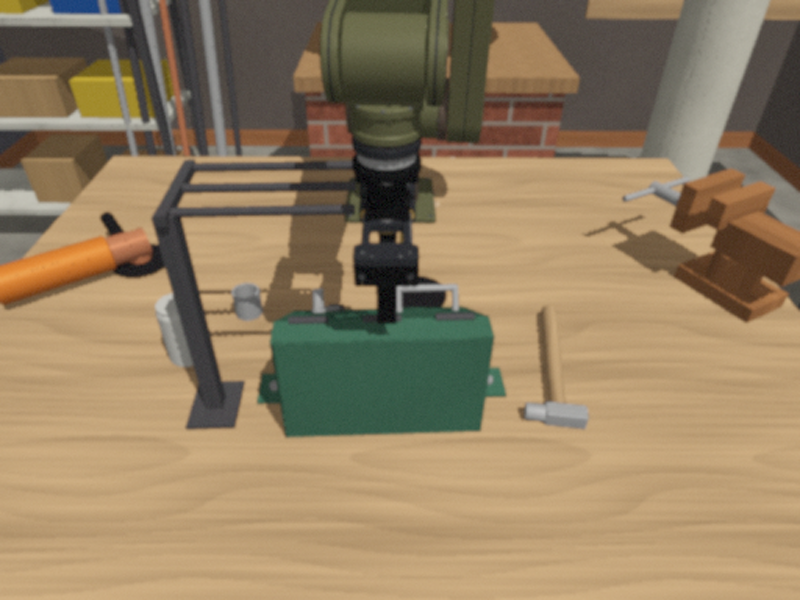

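View pics/side0b.png

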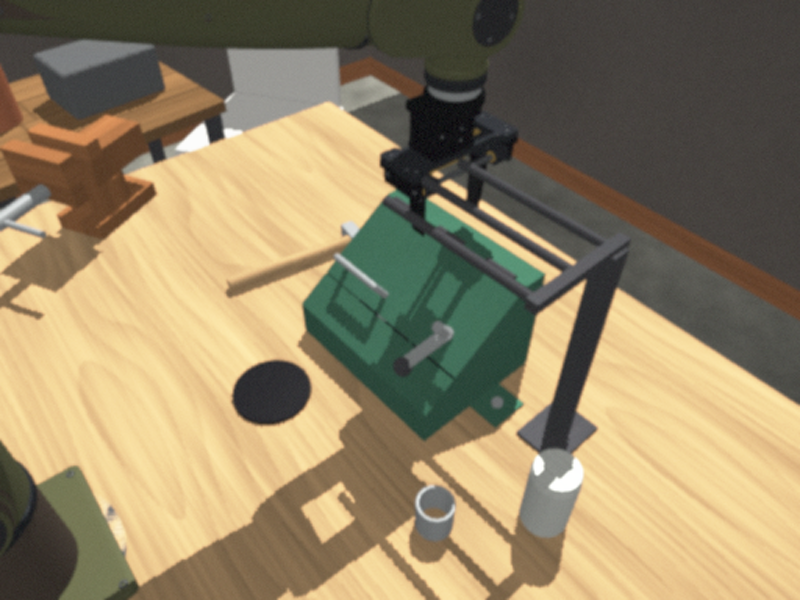

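The scene view shows the box's back wall (bottom corners (287,434) and (481,429), top corners (274,345) and (491,333)) and the handle ends near (397,287) and (457,287). The side view shows the lever from the pivot (403,366) to the knob top (442,328), the handle from (338,257) to (385,294), and the lower front right corner at (425,438). All of these are in the 800x600 pictures. Next I fit the box pose from both views.

```bash
cat > h.py <<'E'
import numpy as np
from scipy.spatial.transform import Rotation as R
from scipy.optimize import least_squares
def rot(q): return R.from_quat(np.r_[q[1:],q[0]])
CAM={"scene":(375.498,251.806,192.033,[1240.663,7.036,669.820],[-0.31114765,0.63500313,0.63591898,-0.30913626]),
"side":(408.587,251.311,188.227,[145.958,-515.891,753.792],[-0.37075928,0.86785351,-0.30480598,0.12830107])}
def proj(c,P):
    f,cx,cy,o,q=CAM[c];v=rot(q).inv().apply(np.atleast_2d(P)-o)
    return np.c_[f*v[:,0]/v[:,2]+cx,f*v[:,1]/v[:,2]+cy]
c35,s35=np.cos(np.radians(35)),np.sin(np.radians(35))
def sl(u,y,n): # up slope, y, out
    return np.array([u*c35-n*s35,y,60+u*s35+n*c35])
def knob(a,n=30): return sl(30+75*np.cos(a),-70-75*np.sin(a),n)
def world(p,P): # p = x,y,yaw,z
    return R.from_euler("z",p[2]).apply(P)+[p[0],p[1],p[3]]
E
cat > fit.py <<'E'
from h import *
obs=[("scene",(215,140,0),(287,434)),("scene",(215,-140,0),None),]
O=[("scene",[215,-140,0],(287,434)),("scene",[215,140,0],(481,429)),("scene",[215,-140,183],(274,345)),("scene",[215,140,183],(491,333)),
("scene",sl(91,27,35),(399,289)),("scene",sl(91,113,35),(456,288)),
("side",sl(30,-70,8),(403,366)),("side",sl(91,113,35),(338,257)),("side",sl(91,27,35),(384,294)),
("side",[0,-140,0],(425,438)),("side",[215,-140,183],(543,278)),("side",[0,140,60],(306,308)),("side","k",(442,328))]
def res(p):
    r=[]
    for c,P,uv in O:
        P=knob(p[4],38) if isinstance(P,str) else np.array(P)
        r.append(proj(c,world(p,P))[0]/0.64-uv)
    return np.array(r)
s=least_squares(lambda p:res(p).ravel(),[600,0,0,0,0],x_scale=[100,100,.1,100,.1],loss="soft_l1",f_scale=2)
print(np.round(s.x,3));print(np.round(res(s.x),1).tolist())
E
python3 fit.py
```

```text
[ 4.8016e+02 -1.6576e+01  6.0000e-02 -2.6150e+00  3.5500e-01]
[[-0.5, 5.6], [-0.0, 1.6], [-3.6, -0.6], [3.8, 2.9], [-2.3, 0.2], [-2.7, -0.7], [-0.5, -0.2], [-1.9, 1.1], [-9.9, -6.4], [0.9, 3.5], [2.1, -5.4], [-5.0, -3.2], [-2.7, 1.0]]
```

```bash
cat >> fit.py <<'E'
import cv2
def overlay(p,name,crop,out):
    im=cv2.imread(f"pics/{name}0.png");x0,y0,w,h=crop;k=4
    im=cv2.resize(im[y0:y0+h,x0:x0+w],None,fx=k,fy=k,interpolation=cv2.INTER_CUBIC)
    def L(*P):
        q=proj(name,world(p,np.array(P,float)));q=((q-[x0,y0]+.5)*k).astype(int);cv2.polylines(im,[q],False,(0,0,255),1)
    for y in(-140,140): L([0,y,0],[0,y,60],sl(214,y,0),[215,y,183],[215,y,0],[0,y,0])
    for a in([0,0],[0,60],[175.3,182.7],[215,183],[215,0]): L([a[0],-140,a[1]],[a[0],140,a[1]])
    L(sl(60,-140,0),sl(60,140,0));L(sl(91,27,0),sl(91,27,35),sl(91,113,35),sl(91,113,0))
    L(sl(30,-70,8),knob(p[4],8),knob(p[4],38))
    for x in(30,90,150):L([x,-250,330],[x,-30,330])
    cv2.imwrite(out,im)
overlay(s.x,"side",(185,110,200,150),"pics/ov1.png")
E
python3 fit.py >/dev/null
python3 - <<'E'
from plant import eyes
import cv2
p=eyes.snapshot("wrist");cv2.imwrite("pics/w0.png",p["image"]);print({k:p[k] for k in p if k!="image"})
E
```

```text
{'fx': 297.3186396354542, 'fy': 297.3186396354542, 'cx': 255.35402370630118, 'cy': 191.94804458635144, 'origin': array([650.96317096,  71.16257257, 384.16984441]), 'orientation': array([1.25107219e-01, 9.92143210e-01, 1.40866061e-04, 1.17481847e-04]), 'shot': 3}
```

View pics/ov1.png

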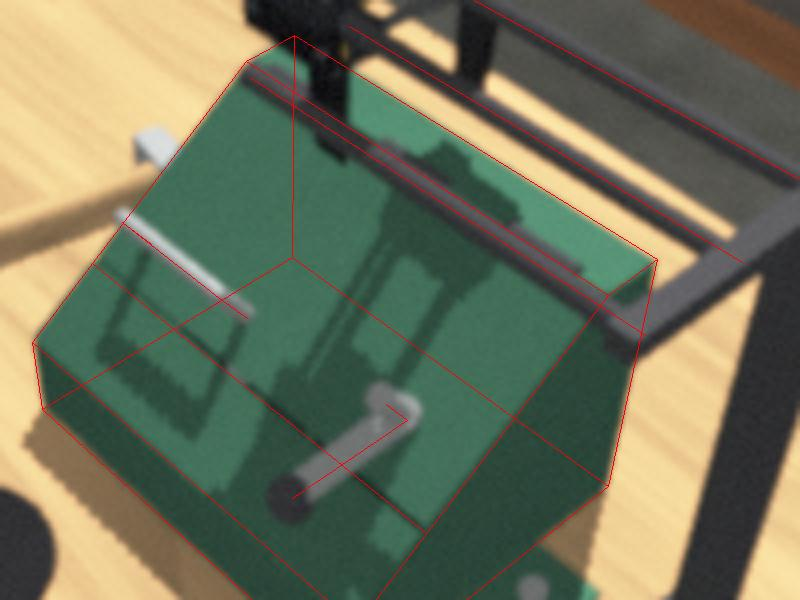

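View pics/w0.png

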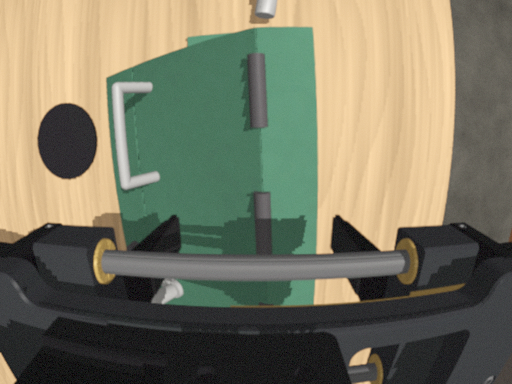

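The overlay is about 2 px off at the handle and knob. In the wrist view the handle corners are at (117,88) and (126,186), the knob at (173,287), and the box's back left top corner at (313,28). I'm adding these to the fit.

```bash
cat >> h.py <<'E'
def fish(P,o,q,f=297.319,cx=255.354,cy=191.948):
    v=rot(q).inv().apply(np.atleast_2d(P)-o);r=np.hypot(v[:,0],v[:,1]);k=f*np.arctan2(r,v[:,2])/r
    return np.c_[k*v[:,0]+cx,k*v[:,1]+cy]
E
python3 - <<'E'
t=open("fit.py").read()
t=t.replace('(338,257)','(336,255)').replace('(384,294)','(385.5,295)').replace('(442,328)','(437,325)')
t=t.replace("def res(p)","""W0=([650.963,71.163,384.170],[.125107,.992143,.000141,.000117])
O+=[("w",sl(91,113,35),(117,88)),("w",sl(91,27,35),(126,186)),("w",[215,140,183],(313,28)),("w",sl(214,140,0),(254,30)),("w",[0,140,60],(108,78)),("w","k",(174,285))]
def res(p)""").replace("r.append(","if c=='w': r.append((fish(world(p,P),*W0)[0]-uv)*1.5);continue\n        r.append(")
open("fit.py","w").write(t)
E
python3 fit.py
```

```text
[ 4.81686e+02 -1.43690e+01  4.70000e-02 -3.32300e+00  6.80000e-02]
[[-0.9, 5.8], [-0.1, 3.8], [-4.1, -0.2], [3.7, 5.1], [-1.3, 1.3], [-1.5, 0.8], [-1.0, -0.9], [1.1, 2.1], [-11.0, -8.2], [-0.3, 2.9], [2.3, -4.7], [-3.9, -4.6], [-7.2, -7.7], [2.0, 1.7], [1.9, -2.7], [-2.3, 0.6], [0.2, -1.3], [-2.3, 0.9], [-34.4, 4.7]]
```

The side view's right handle end is really the leg's foot, because the leg runs on in line with the bar. I'm fixing that pairing and dropping the half-hidden knob in the wrist view.

```bash
python3 - <<'E'
t=open("fit.py").read()
t=t.replace('("side",sl(91,27,35),(385.5,295))','("side",sl(91,27,0),(385.5,295))').replace(',("w","k",(174,285))','').replace('pics/ov1','pics/ov2')
t=t.replace("s=least","p0=least").replace("print","s=p0\nprint",1)
open("fit.py","w").write(t)
E
sed -i 's/^overlay.*/overlay(s.x,"side",(185,110,200,150),"pics\/ov2.png")/' fit.py
python3 fit.py
```

```text
[ 4.81205e+02 -1.41540e+01  4.30000e-02 -1.46200e+00  2.91000e-01]
[[-1.4, 4.4], [-0.4, 3.1], [-4.7, -1.9], [3.4, 4.1], [-1.3, 0.2], [-1.4, -0.1], [-1.5, -1.6], [1.1, 1.2], [-0.2, -0.9], [-0.9, 2.5], [2.4, -5.1], [-4.1, -5.5], [-0.3, 0.2], [0.6, 1.5], [0.1, -2.0], [-1.3, 0.7], [0.4, -1.5], [-3.3, 0.4]]
```

View pics/ov2.png

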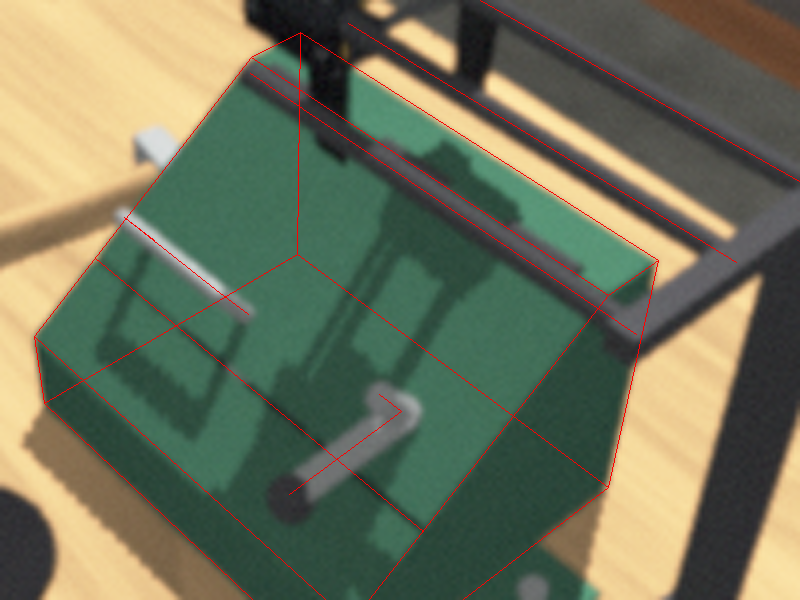

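The pose fit is good to about 2 mm: box at (481,-14), yaw 0.043, lever at about 0.29. Moves only turn about tool z, so I first rise clear and reach beyond the range, to see whether the arm gives a tilt there.

Request:
{"fn": "arm_command", "kwargs": {"steps": [0,0,-60,0,95,0,0,-120,0,95,0,0,-180,0,95,0,60,-240,0,60,0,120,-240,0,20,0,180,-240,0,0,0,240,-240,0,0,0,300,-240,0,0,0,360,-240,0,0,0,420,-240,0,0,0,480,-240,0,0,0,540,-240,0,0,0,600,-240,0,0,0,600,-240,0,0]}}

```text
time_s: 2.9
eef_pos: [983.3, -0.0, 396.7]
tcp_rot: [0.017, 0.707, 0.707, 0.016]
wrist_force: [-0.1, -0.4, -0.1]
grip_width: 0.8
gripper_force: 0.0
```

```bash
python3 -c "
from plant import state
from h import *
s=state();print(s['time_s'],s['q'],s['eef_pos'],rot(s['tcp_rot']).as_matrix().round(3))"
```

```text
2.9 [-0.05522431  1.08743481  0.02518537  0.00259749  1.98237449 -0.05412953] [ 9.83272952e+02 -2.98748192e-02  3.96739892e+02] [[ 0.     0.999  0.047]
 [ 1.     0.    -0.   ]
 [-0.     0.047 -0.999]]
```

Request:
{"fn": "arm_command", "kwargs": {"steps": [0,-60,0,0,0,0,-120,0,0,0,0,-180,0,0,0,0,-180,0,0,0]}}

```text
time_s: 3.4
eef_pos: [803.1, -0.2, 392.3]
tcp_rot: [0.019, 0.707, 0.707, 0.019]
wrist_force: [0.3, -0.8, 1.8]
grip_width: 0.2
gripper_force: 0.0
```

```bash
python3 -c "
from plant import state
from h import *
s=state();print(s['time_s'],s['q'],s['eef_pos'],rot(s['tcp_rot']).as_matrix().round(3))"
```

```text
3.4 [-0.06797739  0.39182387  1.07616912  0.002925    1.62064749 -0.06772069] [ 8.03117236e+02 -1.62897914e-01  3.92269902e+02] [[ 0.     0.999  0.053]
 [ 1.    -0.    -0.001]
 [-0.001  0.053 -0.999]]
```

The tilt carries over from call to call, so it can be built up near full reach with short calls.

Request:
{"fn": "arm_command", "kwargs": {"steps": [0,60,0,0,0,0,120,-20,0,0,0,180,-60,0,0,0,240,-90,0,0,0,300,-120,0,0]}}

```text
time_s: 4.03
eef_pos: [981.6, -1.2, 381.7]
tcp_rot: [0.028, 0.707, 0.706, 0.027]
wrist_force: [2.8, 0.1, 0.1]
grip_width: 0.6
gripper_force: 0.0
```

```bash
cat > st.py <<'E'
from plant import state
from h import *
s=state();z=rot(s['tcp_rot']).as_matrix()[:,2];print(s['time_s'],s['q'].round(4),s['eef_pos'].round(1),'z',z.round(3),'tilt',np.degrees(np.arctan2(z[0],-z[2])).round(1))
E
python3 st.py
```

```text
4.025 [-0.0567  0.9431  0.2917  0.0034  1.8284 -0.0555] [981.6  -1.2 381.7] z [ 0.078 -0.001 -0.997] tilt 4.5
```

Request:
{"fn": "arm_command", "kwargs": {"steps": [0,60,-30,0,0,0,120,-60,0,0]}}

```text
time_s: 4.28
eef_pos: [1002.6, -1.3, 332.8]
tcp_rot: [0.007, 0.707, 0.707, 0.01]
wrist_force: [2.7, -0.4, -4.4]
grip_width: -0.2
gripper_force: 0.0
```

```bash
python3 st.py
```

```text
4.275 [-0.0563  1.1294  0.0642  0.0057  1.9244 -0.0535] [1002.6   -1.3  332.8] z [ 0.024  0.004 -1.   ] tilt 1.4
```

```bash
python3 st.py
python3 - <<'E'
import numpy as np
from scipy.optimize import least_squares
D=[(.1245,1.6517,1.3675,649.4,235.4),(1.08743,.02519,1.98237,983.27,396.74),(.39182,1.07617,1.62065,803.1,392.3),(.9431,.2917,1.8284,981.6,381.7),(1.1294,.0642,1.9244,1002.6,332.8)]
def f(v):
    a,h,L1,L2,T=v;r=[]
    for q2,q3,q5,x,z in D:
        p=q2+q3+q5
        X=a+L1*np.sin(q2)+L2*np.sin(q2+q3)+T*np.sin(p);Z=h+L1*np.cos(q2)+L2*np.cos(q2+q3)+T*np.cos(p)
        r+=[X-x,Z-z]
    return r
s=least_squares(f,[50,300,450,480,250]);print(s.x.round(1),np.round(s.fun,1))
E
```

```text
4.275 [-0.0563  1.1294  0.0642  0.0057  1.9244 -0.0535] [1002.6   -1.3  332.8] z [ 0.024  0.004 -1.   ] tilt 1.4
[-36.8 215.2 479.8 642.6 327.2] [ 1.8 -2.4 -3.6 -1.1 -0.1  5.6  2.3  1.  -0.4 -3. ]
```

Reach limits tilt too erratically. High and close in, wrist joint 5 saturates, and moving further back then forces a forward lean, so I go there with joint 1 near zero.

Request:
{"fn": "arm_command", "kwargs": {"steps": [0,-60,0,0,0,10,-120,-40,0,0,20,-160,-90,0,0,30,-200,-140,0,0,40,-240,-190,0,0,54,-280,-240,0,0,54,-320,-290,0,0,54,-360,-340,0,0,54,-400,-390,0,0,54,-440,-430,0,0,54,-480,-470,0,0,54,-520,-500,0,0,54,-550,-530,0,0,54,-580,-550,0,0,54,-600,-560,0,0,54,-600,-560,0,0]}}

```text
time_s: 6.28
eef_pos: [335.1, 53.4, 903.2]
tcp_rot: [0.045, 0.706, 0.706, 0.045]
wrist_force: [0.5, -1.5, -0.8]
grip_width: 0.4
gripper_force: 0.0
```

```bash
python3 st.py
```

```text
6.275 [-7.0000e-04 -1.2740e-01  6.8100e-01  2.0000e-04  2.4612e+00 -6.0000e-04] [335.1  53.4 903.2] z [ 0.127  0.    -0.992] tilt 7.3
```

Request:
{"fn": "arm_command", "kwargs": {"steps": [0,-50,-40,0,0,0,-100,-80,0,0,0,-150,-110,0,0,0,-200,-140,0,0,0,-250,-160,0,0,0,-250,-160,0,0]}}

```text
time_s: 7.02
eef_pos: [106.5, 66.1, 956.1]
tcp_rot: [0.057, 0.705, 0.705, 0.058]
wrist_force: [-0.8, 1.1, 0.2]
grip_width: 0.3
gripper_force: 0.0
```

```bash
python3 st.py
```

```text
7.025 [ 0.1796 -0.3372  0.6398 -0.0632  2.6781  0.1213] [106.5  66.1 956.1] z [ 0.162  0.001 -0.987] tilt 9.3
```

Request:
{"fn": "arm_command", "kwargs": {"steps": [-12,-50,0,0,0,-12,-100,0,0,0,-12,-150,0,0,0,-12,-200,0,0,0]}}

```text
time_s: 7.52
eef_pos: [-41.7, 42.4, 889.6]
tcp_rot: [0.066, 0.698, 0.709, 0.077]
wrist_force: [-0.4, -1.1, 1.4]
grip_width: 0.7
gripper_force: 0.0
```

```bash
python3 st.py
```

```text
7.525 [ 0.1716 -0.6877  0.9485 -0.0388  2.6782  0.1206] [-41.7  42.4 889.6] z [ 0.201  0.017 -0.979] tilt 11.6
```

Request:
{"fn": "arm_command", "kwargs": {"steps": [0,-29,-55,0,0,0,-58,-110,0,0,0,-120,-220,0,0]}}

```text
time_s: 7.9
eef_pos: [-54.6, 32.4, 910.4]
tcp_rot: [0.08, 0.7, 0.702, 0.103]
wrist_force: [0.3, -0.5, -0.3]
grip_width: 0.4
gripper_force: 0.0
```

```bash
python3 st.py
```

```text
7.9 [ 0.2517 -0.6644  0.8669 -0.0717  2.6788  0.1808] [-54.6  32.4 910.4] z [ 0.256  0.033 -0.966] tilt 14.8
```

Request:
{"fn": "arm_command", "kwargs": {"steps": [0,-120,-220,0,0,0,-240,-440,0,0,0,-480,-880,0,0]}}

```text
time_s: 8.28
eef_pos: [-79.7, 24.1, 921.1]
tcp_rot: [0.095, 0.697, 0.699, 0.13]
wrist_force: [-0.6, 0.3, -0.4]
grip_width: 0.2
gripper_force: 0.0
```

```bash
python3 st.py
```

```text
8.275 [ 0.2663 -0.6761  0.8156 -0.0775  2.6796  0.1879] [-79.7  24.1 921.1] z [ 0.314  0.05  -0.948] tilt 18.3
```

Request:
{"fn": "arm_command", "kwargs": {"steps": [30,-60,-150,0,0,30,-120,-300,0,0]}}

```text
time_s: 8.52
eef_pos: [-95.9, 30.5, 936.8]
tcp_rot: [0.109, 0.693, 0.695, 0.156]
wrist_force: [-0.2, 1.0, 0.5]
grip_width: 0.1
gripper_force: 0.0
```

```bash
python3 st.py
```

```text
8.525 [ 0.2132 -0.6637  0.7427 -0.029   2.68    0.1811] [-95.9  30.5 936.8] z [ 0.367  0.066 -0.928] tilt 21.6
```

Request:
{"fn": "arm_command", "kwargs": {"steps": [30,-60,-150,0,0,30,-120,-300,0,0]}}

```text
time_s: 8.78
eef_pos: [-116.5, 35.0, 947.2]
tcp_rot: [0.122, 0.688, 0.692, 0.181]
wrist_force: [-0.0, -0.0, 0.9]
grip_width: 0.3
gripper_force: 0.0
```

```bash
python3 st.py
```

```text
8.775 [ 0.1812 -0.6639  0.685   0.0154  2.6801  0.1912] [-116.5   35.   947.2] z [ 0.418  0.084 -0.905] tilt 24.8
```

Request:
{"fn": "arm_command", "kwargs": {"steps": [60,-60,-150,0,0,60,-120,-300,0,0]}}

```text
time_s: 9.02
eef_pos: [-140.3, 51.3, 953.5]
tcp_rot: [0.133, 0.683, 0.688, 0.207]
wrist_force: [0.2, -0.3, -0.1]
grip_width: 0.3
gripper_force: 0.0
```

```bash
python3 st.py
```

```text
9.025 [ 0.1138 -0.6737  0.6382  0.1108  2.68    0.2182] [-140.3   51.3  953.5] z [ 0.465  0.103 -0.879] tilt 27.9
```

Request:
{"fn": "arm_command", "kwargs": {"steps": [60,-50,-150,0,0,60,-100,-300,0,0]}}

```text
time_s: 9.28
eef_pos: [-163.6, 66.1, 960.2]
tcp_rot: [0.143, 0.677, 0.684, 0.233]
wrist_force: [0.7, -0.5, 0.2]
grip_width: 0.2
gripper_force: 0.0
```

```bash
python3 st.py
```

```text
9.275 [ 0.0708 -0.6775  0.5843  0.1997  2.6801  0.2643] [-163.6   66.1  960.2] z [ 0.51   0.125 -0.851] tilt 31.0
```

Request:
{"fn": "arm_command", "kwargs": {"steps": [60,-40,-150,0,0,60,-80,-300,0,0]}}

```text
time_s: 9.52
eef_pos: [-186.1, 80.2, 967.3]
tcp_rot: [0.151, 0.67, 0.68, 0.259]
wrist_force: [-0.4, -0.3, 0.0]
grip_width: 0.5
gripper_force: 0.0
```

```bash
python3 st.py
```

```text
9.525 [ 0.0412 -0.6745  0.523   0.2879  2.6802  0.3244] [-186.1   80.2  967.3] z [ 0.551  0.149 -0.821] tilt 33.9
```

Request:
{"fn": "arm_command", "kwargs": {"steps": [-100,-40,-150,0,0,-200,-80,-300,0,0]}}

```text
time_s: 9.78
eef_pos: [-208.9, 5.0, 964.7]
tcp_rot: [0.159, 0.665, 0.675, 0.277]
wrist_force: [-0.5, -0.2, -0.3]
grip_width: 0.5
gripper_force: 0.0
```

```bash
python3 st.py
```

```text
9.775 [ 0.2516 -0.6987  0.5095  0.0273  2.6803  0.2641] [-208.9    5.   964.7] z [ 0.583  0.162 -0.796] tilt 36.2
```

The tool now leans 37° forward. Next I plan waypoints in tool axes: return forward, roll -90° so the fingers close along box y with the camera on the underside, then stop short of the knob.

```bash
cat > plan.py <<'E'
from plant import state
from h import *
P=[481.2,-14.2,.043,-1.0,.29]
s=state();M=rot(s['tcp_rot']).as_matrix();p=s['eef_pos'];z=M[:,2]
def T(w): return (M.T@(np.array(w)-p)).round(1).tolist()
def kn(a,n): return world(P,knob(a,n))[0] if knob(a,n).ndim>1 else world(P,knob(a,n))
E
python3 - <<'E'
from plan import *
print(M.round(3))
t=kn(.29,35)-3*z;print(t)
for w in([-100,54,975],[100,54,975],[300,54,900],t-300*z,t-180*z,t): print(np.round(w),T(w))
b=R.from_euler('z',P[2]).apply([0,1,0]);print("y' in tool",(M.T@b).round(3))
E
```

```text
[[-0.066  0.81   0.583]
 [ 0.986 -0.037  0.162]
 [ 0.153  0.586 -0.796]]
[ 546.69287229 -103.32527615  148.48702767]
[-100   54  975] [42.7, 92.4, 63.3]
[100  54 975] [29.5, 254.3, 180.0]
[300  54 900] [4.9, 372.3, 356.3]
[ 372. -152.  387.] [-281.5, 137.5, 772.7]
[ 442. -133.  292.] [-281.5, 137.5, 892.7]
[ 547. -103.  148.] [-281.5, 137.5, 1072.7]
y' in tool [ 0.988 -0.072  0.137]
```

Request:
{"fn": "arm_command", "kwargs": {"steps": [20,45,30,0,0,40,92,63,0,0,37,132,92,0,0,33,172,121,0,0,30,213,150,0,0,30,254,180,0,0,22,284,220,0,0,16,314,265,0,0,10,344,310,-0.05,0,5,372,356,-0.1,20,-30,345,400,-0.28,60,-60,315,445,-0.46,60,-90,290,490,-0.64,60,-120,265,535,-0.82,60,-150,240,580,-1.0,60,-185,213,625,-1.16,60,-220,187,670,-1.32,60,-250,162,720,-1.48,60,-281,137,772,-1.64,60,-281,137,772,-1.64,60]}}

```text
time_s: 12.28
eef_pos: [138.3, -11.5, 729.4]
tcp_rot: [0.307, -0.015, 0.949, 0.074]
wrist_force: [-0.4, -0.0, 0.4]
grip_width: 60.1
gripper_force: 0.0
```

```bash
python3 st.py;python3 - <<'E'
from plan import *
print(M.round(3))
t=kn(.29,35)-3*z
for w in(t-100*z,t): print(np.round(w),T(w))
E
```

```text
12.275 [ 2.5817 -1.0237  1.6103 -1.3464  2.6798 -0.2302] [138.3 -11.5 729.4] z [ 0.581  0.149 -0.8  ] tilt 36.0
[[-0.811 -0.073  0.581]
 [ 0.018  0.989  0.149]
 [-0.585  0.131 -0.8  ]]
[ 489. -118.  229.] [7.0, -196.5, 588.5]
[ 547. -103.  149.] [7.0, -196.5, 688.5]
```

Joint 1 spun round near the base axis because the sideways lean shifts the wrist off its 54 mm offset. I'll unwind it by taking the wrist centre round the axis at about 70 mm radius.

Run:
```python
from plan import *
for d in([-53,32,20],[-55,48,30],[-50,78,30],[-36,101,30],[-12,115,30],[15,124,30],[45,118,30],[68,105,30],[268,105,0]): print(d,(M.T@np.array(d)).round().tolist())
```

```text
[-53, 32, 20] [32.0, 38.0, -42.0]
[-55, 48, 30] [28.0, 55.0, -49.0]
[-50, 78, 30] [24.0, 85.0, -41.0]
[-36, 101, 30] [13.0, 106.0, -30.0]
[-12, 115, 30] [-6.0, 119.0, -14.0]
[15, 124, 30] [-28.0, 125.0, 3.0]
[45, 118, 30] [-52.0, 117.0, 20.0]
[68, 105, 30] [-71.0, 103.0, 31.0]
[268, 105, 0] [-215.0, 84.0, 171.0]
```

Request:
{"fn": "arm_command", "kwargs": {"steps": [16,19,-21,0,60,32,38,-42,0,60,28,55,-49,0,60,24,85,-41,0,60,24,85,-41,0,60]}}

```text
time_s: 12.9
eef_pos: [89.7, 66.9, 759.8]
tcp_rot: [0.306, -0.013, 0.949, 0.074]
wrist_force: [-0.3, -0.1, 0.2]
grip_width: 59.9
gripper_force: 0.0
```

```bash
python3 st.py
```

```text
12.9 [ 1.9215 -0.8875  1.525  -0.9463  2.3177 -0.4075] [ 89.7  66.9 759.8] z [ 0.58   0.149 -0.801] tilt 35.9
```

Request:
{"fn": "arm_command", "kwargs": {"steps": [-11,21,11,0,60,-30,34,27,0,60,-52,40,44,0,60,-76,32,61,0,60,-95,18,72,0,60,-95,18,72,0,60,-130,14,110,0,60,-165,10,145,0,60,-202,5,180,0,60,-239,-1,212,0,60,-239,-1,212,0,60]}}

```text
time_s: 14.28
eef_pos: [406.3, 89.2, 727.0]
tcp_rot: [0.304, -0.011, 0.95, 0.074]
wrist_force: [0.1, 0.3, 0.4]
grip_width: 59.7
gripper_force: 0.0
```

```bash
python3 st.py
python3 - <<'E'
from plan import *
print(M.round(3))
t=kn(.29,35)-3*z
for w in(t-250*z,t-100*z,t): print(np.round(w),T(w))
E
```

```text
14.275 [-0.0157 -0.6023  1.5014  0.1564  1.6227 -1.5504] [406.3  89.2 727. ] z [ 0.576  0.146 -0.804] tilt 35.6
[[-0.815 -0.065  0.576]
 [ 0.025  0.989  0.146]
 [-0.579  0.134 -0.804]]
[ 403. -140.  350.] [215.6, -276.8, 268.0]
[ 489. -118.  229.] [215.6, -276.8, 418.0]
[ 547. -103.  149.] [215.6, -276.8, 518.0]
```

Request:
{"fn": "arm_command", "kwargs": {"steps": [27,-35,34,0,60,54,-70,68,0,60,81,-105,102,0,60,108,-140,136,0,60,135,-175,170,0,60,162,-210,204,0,60,190,-245,238,0,60,216,-277,268,0,60,216,-277,268,0,60,216,-277,268,0,60]}}

```text
time_s: 15.52
eef_pos: [401.8, -137.6, 351.8]
tcp_rot: [0.305, -0.011, 0.949, 0.075]
wrist_force: [0.1, -0.2, -0.5]
grip_width: 59.9
gripper_force: 0.0
```

```bash
python3 st.py
cat > wov.py <<'E'
import sys,cv2
from plan import *
from plant import eyes
def wshot(out):
    w=eyes.snapshot("wrist");im=w["image"].copy()
    def px(c): return np.round(fish(world(P,c),w["origin"],w["orientation"])[0],1)
    for a in(0.15,.29,.45): print("knob",a,px(knob(a,38)))
    for c in(knob(P[4],38),knob(P[4],8),sl(30,-70,8),sl(91,27,35),sl(91,113,35),sl(91,27,0),[0,-140,60],[0,140,60]):
        q=px(np.array(c,float)).astype(int);cv2.circle(im,(int(q[0]),int(q[1])),3,(0,0,255),1)
    for t in("latch_knob","lid_handle","latch_pivot"):
        print(t,[(np.round(d["point"],1).tolist(),round(d["confidence"],2)) for d in eyes.boxes_of(t,w)[:2]])
    cv2.imwrite(out,cv2.resize(im,(800,600)))
if __name__=="__main__": wshot(sys.argv[1])
E
python3 wov.py pics/w1.png
```

```text
15.525 [-0.8044 -0.7718  2.239   0.5601  1.3611 -2.4303] [ 401.8 -137.6  351.8] z [ 0.577  0.149 -0.803] tilt 35.7
knob 0.15 [259.5 168.6]
knob 0.29 [252.  167.6]
knob 0.45 [243.6 165.1]
latch_knob [([257.0, 136.8], 0.78), ([300.5, 181.4], 0.16)]
lid_handle [([302.1, 179.2], 0.72)]
latch_pivot [([255.8, 137.9], 0.6), ([282.3, 161.2], 0.49)]
```

View pics/w1.png

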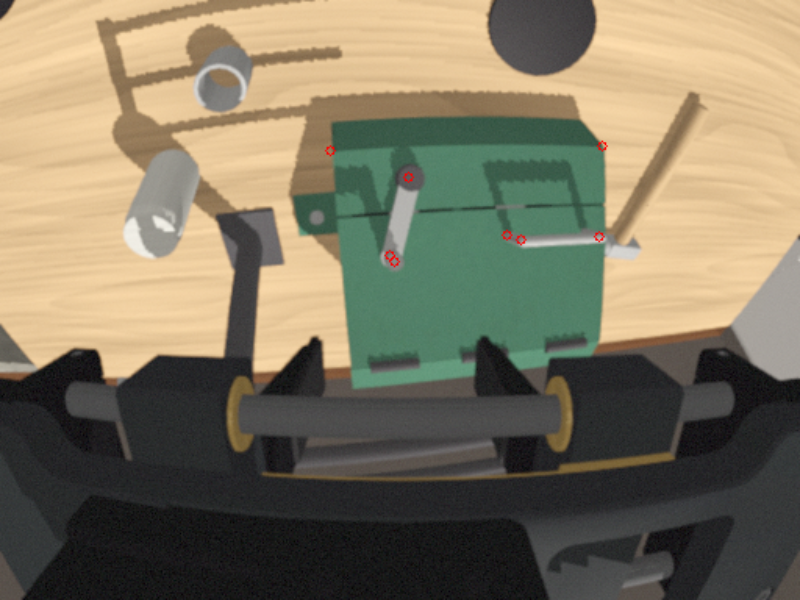

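The overlay lands on the knob (392,260), the pivot (408,177) and the handle (520,240)–(600,238) within about 2 px. I advance to the knob.

Run:
```python
from plan import *
t=kn(.29,35)-3*z
print(T(t))
```

```text
[2.9, -3.1, 253.4]
```

Request:
{"fn": "arm_command", "kwargs": {"steps": [1,-1,40,0,60,2,-2,80,0,60,3,-3,120,0,60,3,-3,160,0,60,3,-3,190,0,60,3,-3,215,0,60,3,-3,235,0,60,3,-3,252,0,60,3,-3,252,0,60]}}

```text
time_s: 16.85
eef_pos: [545.3, -102.8, 146.8]
tcp_rot: [0.305, -0.012, 0.949, 0.076]
wrist_force: [-0.9, -0.4, -0.4]
grip_width: 60.1
gripper_force: 0.0
```

```bash
python3 st.py
python3 - <<'E'
from plan import *
print(T(kn(.29,35)-3*z),M.round(3), s['wrist_force'])
E
```

```text
16.85 [-0.4824 -0.288   2.2871  0.6321  0.7456 -2.4641] [ 545.3 -102.8  146.8] z [ 0.577  0.15  -0.803] tilt 35.7
[-2.1, -0.3, -0.6] [[-0.814 -0.068  0.577]
 [ 0.024  0.988  0.15 ]
 [-0.58   0.136 -0.803]] [-0.90795725 -0.38958602 -0.37082058]
```

Request:
{"fn": "arm_command", "kwargs": {"steps": [-2,0,0,0,0,-2,0,0,0,0,-2,0,0,0,0,-2,0,0,0,0], "newtons": 15}}

```text
time_s: 17.35
eef_pos: [546.6, -103.9, 148.6]
tcp_rot: [0.305, -0.011, 0.949, 0.075]
wrist_force: [-0.0, 0.2, 0.5]
grip_width: 25.7
gripper_force: 0.0
```

```bash
python3 st.py
python3 - <<'E'
from plan import *
k0=kn(.29,35)-3*z
print(T(k0),M.round(3), s['wrist_force'],s['grip_width'],s['gripper_force'])
for a in np.arange(.4,1.56,.1): print(round(a,2),(M.T@(kn(a,35)-kn(.29,35))).round(1).tolist())
E
```

```text
17.35 [-0.4826 -0.2875  2.2839  0.6308  0.7453 -2.4612] [ 546.6 -103.9  148.6] z [ 0.578  0.149 -0.802] tilt 35.8
[-0.0, 0.6, 0.2] [[-0.813 -0.066  0.578]
 [ 0.025  0.989  0.149]
 [-0.581  0.135 -0.802]] [-0.00102941  0.19405682  0.52488383] 25.67975420275927 0.0
0.4 [2.3, -7.8, -1.0]
0.5 [5.2, -14.7, -1.9]
0.6 [8.7, -21.3, -2.8]
0.7 [12.9, -27.5, -3.6]
0.8 [17.6, -33.2, -4.4]
0.9 [23.0, -38.4, -5.1]
1.0 [28.8, -43.1, -5.7]
1.1 [35.0, -47.2, -6.3]
1.2 [41.7, -50.6, -6.8]
1.3 [48.7, -53.4, -7.2]
1.4 [55.9, -55.4, -7.6]
1.5 [63.2, -56.7, -7.8]
```

Request:
{"fn": "arm_command", "kwargs": {"steps": [0,0,0,0,0,0,0,0,0,0,0,0,0,0,0]}}

```text
time_s: 17.73
eef_pos: [546.7, -104.1, 148.4]
tcp_rot: [0.305, -0.011, 0.949, 0.075]
wrist_force: [-0.1, -1.3, -0.4]
grip_width: 17.2
gripper_force: 14.9
```

Request:
{"fn": "arm_command", "kwargs": {"steps": [2,-8,-1,0,0,5,-15,-2,0,0,9,-21,-3,0,0,13,-27,-4,0,0,18,-33,-4,0,0,23,-38,-5,0,0,29,-43,-6,0,0,35,-47,-6,0,0,42,-51,-7,0,0,49,-53,-7,0,0,56,-55,-8,0,0,63,-57,-8,0,0,65,-57,-8,0,0]}}

```text
time_s: 19.35
eef_pos: [492.4, -159.7, 108.7]
tcp_rot: [0.305, -0.011, 0.949, 0.075]
wrist_force: [1.0, 3.3, -0.2]
grip_width: 17.2
gripper_force: 14.9
```

```bash
python3 st.py
python3 - <<'E'
from plan import *
for a in (1.4,1.5,1.6):print(a,T(kn(a,35)-3*z))
print(s['grip_width'],s['wrist_force'])
E
```

```text
19.35 [-0.6736 -0.292   2.3624  0.7297  0.7966 -2.7175] [ 492.4 -159.7  108.7] z [ 0.577  0.149 -0.803] tilt 35.7
1.4 [-10.0, 2.1, 0.2]
1.5 [-2.7, 0.8, -0.0]
1.6 [4.8, 0.2, -0.2]
17.194612187670728 [ 0.98955397  3.30351587 -0.16294033]
```

Request:
{"fn": "arm_command", "kwargs": {"steps": [0,0,0,0,50,0,0,0,0,50,0,0,0,0,50,0,0,0,0,50,0,0,-25,0,50,0,0,-60,0,50,0,0,-110,0,50,0,0,-160,0,50,0,0,-200,0,50,0,0,-200,0,50]}}

```text
time_s: 20.6
eef_pos: [377.4, -191.1, 273.3]
tcp_rot: [0.307, -0.011, 0.949, 0.072]
wrist_force: [0.2, -0.2, 0.6]
grip_width: 50.1
gripper_force: 0.0
```

```bash
python3 st.py; sed -i 's/,.29\]/,1.53]/' plan.py; sed -i 's/(0.15,.29,.45)/(1.4,1.53,1.65)/' wov.py; python3 wov.py pics/w2.png
python3 - <<'E'
from plan import *
hd=world(P,sl(91,78,35));print(hd,M.round(3))
for d in(200,150,0): print(d,T(hd-3*z-d*z))
e=R.from_euler('z',P[2]).apply([0,1,0]);print((M.T@e).round(3))
E
```

```text
20.6 [-0.9756 -0.7141  2.3388  0.6187  1.3171 -2.667 ] [ 377.4 -191.1  273.3] z [ 0.582  0.142 -0.801] tilt 36.0
knob 1.4 [258.1 180.4]
knob 1.53 [256.8 172.6]
knob 1.65 [256.6 165.2]
latch_knob [([284.2, 163.6], 0.74), ([395.4, 48.9], 0.61)]
lid_handle [([340.6, 205.8], 0.59), ([280.7, 168.1], 0.52)]
latch_pivot [([285.3, 168.6], 0.84), ([341.1, 207.6], 0.61)]
[532.26434666  66.06928783 139.86577726] [[-0.815 -0.067  0.576]
 [ 0.026  0.988  0.151]
 [-0.579  0.138 -0.803]]
200 [-45.5, 223.7, 27.5]
150 [-45.5, 223.7, 77.5]
0 [-45.5, 223.7, 227.5]
[0.061 0.99  0.126]
```

View pics/w2.png

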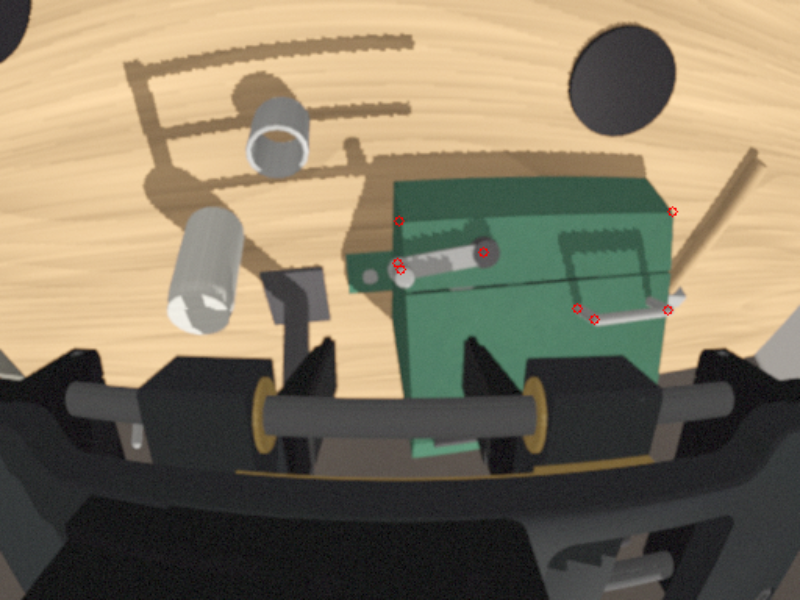

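The lever stands aside at about 1.45 rad (knob at (403,277)), and the bystanders are untouched. I move to the handle standoff and roll back.

Request:
{"fn": "arm_command", "kwargs": {"steps": [-5,25,3,0.17,50,-10,50,6,0.34,50,-15,75,9,0.51,50,-20,100,12,0.68,50,-25,125,15,0.85,50,-30,150,18,1.02,50,-35,175,21,1.19,50,-40,200,24,1.36,50,-45,224,27,1.51,50,-45,224,27,1.51,50,-45,224,27,1.51,50]}}

```text
time_s: 22.18
eef_pos: [414.5, 35.0, 303.0]
tcp_rot: [0.17, 0.642, 0.7, 0.263]
wrist_force: [-0.9, 0.2, 0.1]
grip_width: 49.8
gripper_force: 0.0
```

```bash
python3 st.py; python3 wov.py pics/w3.png
python3 - <<'E'
from plan import *
hd=world(P,sl(91,78,35));print(M.round(3))
for d in(200,150,0): print(d,T(hd-3*z-d*z))
e=R.from_euler('z',P[2]).apply([0,1,0]);print((M.T@e).round(3))
E
```

```text
22.175 [-0.2295 -0.9227  2.3855  0.3127  1.1188 -0.3721] [414.5  35.  303. ] z [ 0.576  0.15  -0.804] tilt 35.6
knob 1.4 [220.6 336.1]
knob 1.53 [213.8 336.5]
knob 1.65 [207.4 336.1]
latch_knob [([215.7, 291.7], 0.51)]
lid_handle [([284.9, 188.5], 0.81)]
latch_pivot [([212.2, 290.1], 0.88)]
[[-0.114  0.808  0.577]
 [ 0.988  0.034  0.148]
 [ 0.1    0.588 -0.803]]
200 [1.8, -0.3, 1.4]
150 [1.8, -0.3, 51.4]
0 [1.8, -0.3, 201.4]
[ 0.992 -0.001  0.123]
```

View pics/w3.png

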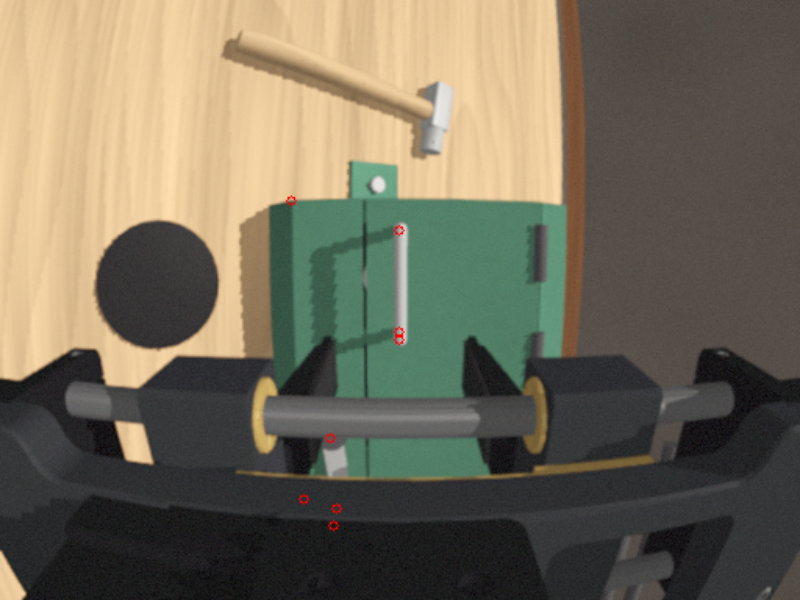

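The handle (400,228)–(402,342) matches the model to about 2 px. I approach and grip it.

Request:
{"fn": "arm_command", "kwargs": {"steps": [2,0,40,0,50,2,0,80,0,50,2,0,120,0,50,2,0,150,0,50,2,0,175,0,50,2,0,190,0,50,2,0,201,0,50,2,0,201,0,50,2,0,201,0,0,2,0,201,0,0,2,0,201,0,0,2,0,201,0,0,2,0,201,0,0,2,0,201,0,0], "newtons": 20}}

```text
time_s: 24.12
eef_pos: [529.8, 66.9, 142.8]
tcp_rot: [0.17, 0.643, 0.699, 0.263]
wrist_force: [-6.4, -1.4, 2.8]
grip_width: 9.2
gripper_force: 20.0
```

```bash
python3 st.py
python3 - <<'E'
from plan import *
print(s['grip_width'],s['gripper_force'],s['wrist_force'])
b=R.from_euler('z',P[2])
def hp(t):
    h=sl(214,78,0); d=sl(91,78,35)-h; c,si=np.cos(t),np.sin(t)
    # rotate in xz: front edge rises: (-x) -> +z
    return h+np.array([d[0]*c+d[2]*si,0,-d[0]*si+d[2]*c])
print(T(world(P,hp(0))-3*z))
for t in np.arange(.1,1.36,.1): print(round(t,2),(M.T@(world(P,hp(t))-world(P,hp(0)))).round(1).tolist())
E
```

```text
24.125 [-0.0725 -0.3989  2.3739  0.3531  0.584  -0.3943] [529.8  66.9 142.8] z [ 0.576  0.149 -0.804] tilt 35.6
9.220592465903065 20.000645220279694 [-6.37352101 -1.41479095  2.75223488]
[-1.4, 0.2, 0.7]
0.1 [1.5, 4.3, -11.9]
0.2 [2.9, 9.8, -23.4]
0.3 [4.3, 16.4, -34.3]
0.4 [5.6, 24.0, -44.4]
0.5 [6.7, 32.7, -53.8]
0.6 [7.8, 42.2, -62.2]
0.7 [8.7, 52.6, -69.6]
0.8 [9.5, 63.6, -76.0]
0.9 [10.1, 75.3, -81.3]
1.0 [10.6, 87.4, -85.4]
1.1 [11.0, 99.8, -88.2]
1.2 [11.2, 112.5, -89.9]
1.3 [11.2, 125.3, -90.2]
```

Request:
{"fn": "arm_command", "kwargs": {"steps": [1,2,-6,0,0,2,4,-12,0,0,2,7,-18,0,0,3,10,-23,0,0,4,16,-34,0,0,6,24,-44,0,0,7,33,-54,0,0,8,42,-62,0,0,9,53,-70,0,0,9,64,-76,0,0,10,75,-81,0,0,11,87,-85,0,0,11,100,-88,0,0,11,112,-90,0,0,11,119,-90,0,0,11,119,-90,0,0,11,119,-90,0,0]}}

```text
time_s: 26.25
eef_pos: [574.1, 68.9, 289.9]
tcp_rot: [0.172, 0.642, 0.698, 0.265]
wrist_force: [-4.4, 0.8, 1.7]
grip_width: 9.5
gripper_force: 20.0
```

```bash
python3 st.py
python3 - <<'E'
from plan import *
import cv2
from plant import eyes
print(s['grip_width'],s['gripper_force'],s['wrist_force'])
print(M.round(3))
p=eyes.snapshot("side");cv2.imwrite("pics/s4.png",cv2.resize(p["image"],(800,600)))
E
```

```text
26.25 [-0.0606 -0.424   2.138   0.2543  0.8243 -0.2597] [574.1  68.9 289.9] z [ 0.581  0.15  -0.8  ] tilt 36.0
9.51430471251698 20.0001060962677 [-4.40113624  0.78277442  1.65418532]
[[-0.116  0.806  0.581]
 [ 0.988  0.035  0.15 ]
 [ 0.101  0.591 -0.8  ]]
```

View pics/s4.png

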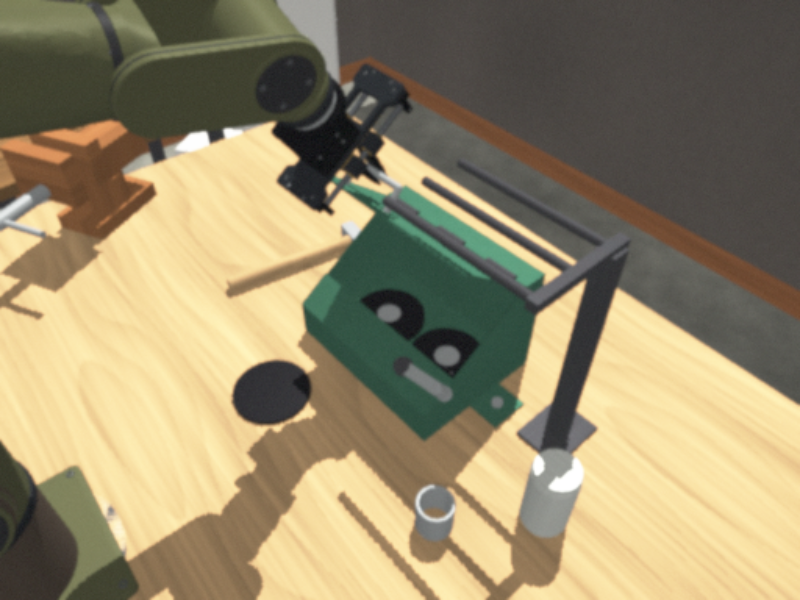

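The lid stands open with the discs visible, and the lever points aside (knob at (445,393)). I release gently and withdraw.

Request:
{"fn": "arm_command", "kwargs": {"steps": [0,0,0,0,26,0,0,0,0,26,0,0,0,0,26,0,0,0,0,26,0,0,-10,0,26,0,0,-25,0,26,0,0,-50,0,26,0,0,-90,0,26,0,0,-130,0,26,0,0,-170,0,26,0,0,-170,0,26,0,0,-170,0,26]}}

```text
time_s: 27.8
eef_pos: [475.0, 43.1, 422.7]
tcp_rot: [0.171, 0.643, 0.699, 0.264]
wrist_force: [0.3, -0.5, -0.3]
grip_width: 25.5
gripper_force: 0.0
```

```bash
python3 st.py
python3 - <<'E'
import cv2
from plant import eyes,state
print(state()['wrist_force'])
a=eyes.snapshot("side")["image"];b=eyes.snapshot("scene")["image"]
cv2.imwrite("pics/s5.png",cv2.resize(cv2.vconcat([a[80:300,150:420],b[120:340,120:390]]),None,fx=1.35,fy=1.35))
E
```

```text
27.8 [-0.1598 -0.7123  2.0935  0.2618  1.1751 -0.2716] [475.   43.1 422.7] z [ 0.578  0.149 -0.803] tilt 35.7
[ 0.32995983 -0.50882874 -0.26223724]
```

View pics/s5.png

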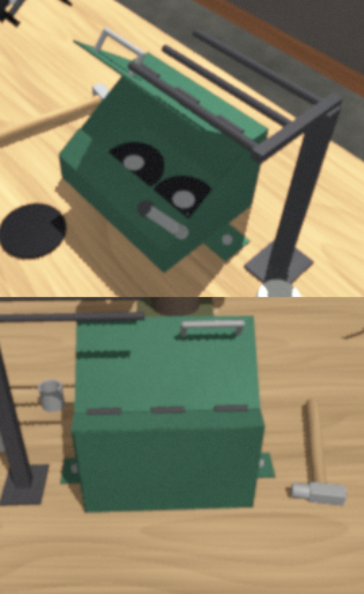

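The lid stays up with the lever aside and nothing around it has moved. I check the angle from the handle bar in the scene view, orig px (255.5..300, 142), before handing in.

Run:
```python
from plan import *
for t in(1.0,1.1,1.2,1.25,1.3):
    h=sl(214,0,0);d=sl(91,0,35)-h;c,si=np.cos(t),np.sin(t)
    q=[h+np.array([d[0]*c+d[2]*si,y,-d[0]*si+d[2]*c]) for y in(27,113)]
    print(t,proj("scene",world(P,np.array(q))).round(1).tolist())
```

```text
1.0 [[255.4, 144.9], [296.0, 144.1]]
1.1 [[255.7, 142.9], [296.9, 142.1]]
1.2 [[255.9, 141.5], [297.8, 140.7]]
1.25 [[256.1, 141.1], [298.3, 140.3]]
1.3 [[256.2, 140.7], [298.8, 139.9]]
```

Run:
```python
from plan import *
g=np.array([574.1,68.9,289.9])+3*np.array([.581,.15,-.8])
v=R.from_euler('z',-P[2]).apply(g-[P[0],P[1],P[3]])-sl(214,0,0);d=sl(91,0,35)-sl(214,0,0)
f=lambda a:np.arctan2(a[2],-a[0]);print("angle at grip",f(v)-f(d),np.hypot(v[0],v[2]),np.hypot(d[0],d[2]))
for t in(1.0,1.1,1.2,1.25,1.3):
    h=sl(214,0,0);d=sl(91,0,35)-h;c,si=np.cos(t),np.sin(t)
    q=[h+np.array([d[0]*c+d[2]*si,y,-d[0]*si+d[2]*c]) for y in(27,113)]
    print(t,proj("side",world(P,np.array(q))).round(1).tolist())
```

```text
angle at grip 1.2741631245398148 130.9060543594784 127.8827588066507
1.0 [[245.9, 134.6], [219.7, 116.5]]
1.1 [[249.0, 129.0], [222.5, 111.2]]
1.2 [[252.5, 123.7], [225.8, 106.1]]
1.25 [[254.3, 121.0], [227.5, 103.6]]
1.3 [[256.3, 118.5], [229.4, 101.2]]
```

The side view puts the lid at about 1.25 rad and the grip position gave 1.27, both safely above 1.1.

```bash
python3 -c "
from plant import ctrl
print(ctrl.finish_job())"
```

```text
the job is handed in; nothing more can be done
None
```

I handed the job in at about 28 s with the lid standing open at roughly 1.25 rad, the latch lever aside at roughly 1.45 rad, the bystanders where they were in the pictures, and the gripper well clear; the hand-in call returned no verdict.

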